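Mesh the handwheel with its keyed shaft

ROBOT

A 6-joint arm with a two-finger parallel gripper is mounted at the origin on the work surface. World frame = base frame: x ahead of the robot, y to its left, z up, the work surface at z = 0. Lengths are in mm, angles in rad, forces in N, time in s.
With the tool pointing down it reaches from about 350 to 875 mm from the base axis. Payload 4.2 kg.
Tool frame: the origin (TCP) lies midway between the tips of the shut fingers; the grasp point (between the pads) lies 19 mm behind it (tcp_to_grasp is the distance from the TCP to the grasp point, in mm); z points along the fingers, y is the line along which they close (so a half turn about z gives the same grasp; the last joint's range is limited). The gripper opens to 85 mm and grips with 20 to 120 N. Pads are 22 mm wide; open, the fingers measure 114 mm over their backs; the gripper's body (76 mm by 85 mm) begins 54 mm behind the grasp point. The pads swing forward as they close: fully open they stand 13 mm farther back than shut.
Start: joints at [-1.034, 0.385, 0.008, 0, -1.194, -0.259], TCP at [171.417, -601.012, 231.312] pointing down, gripper open.
Joint ranges: [-3.14, 3.14], [-1.21, 2.06], [-1.07, 1.41], [-3.16, 2.05], [-2.99, -0.16], [-3.1, 3.1]. Speed limits (rad/s): [2.79, 2.79, 3.14, 3.14, 3.14, 3.14].

INTERFACE

Orientations are given as a unit quaternion [x, y, z, w].
In Python, from bench import read_state, get_image, job_done, tcp_to_grasp gives the robot as it stands.
- The arm moves only by the tool jog_arm, never from a script. Its argument "plan" is a list of rows, each a list of 3 entries, a list of its own where there are three numbers: the finger opening in mm, from 0 to 85.4, then the shift along the tool's x, y, z as a fraction of full scale, then the turn, a rotation vector about the tool's x, y, z as a fraction of full scale. A call has 1 to 10 rows; each row is the pose to reach, as a shift and turn from the pose commanded when the call began, along the tool's axes at that moment; what a row does not reach only later rows make up. Full scale, the value 1, is 0.1 m for a shift and 60 degrees for a turn. A row lasts 1/8 s, in which the tool goes at most 62.5 mm and 10.7 degrees, less where a joint would pass 70% of its speed; a pose out of reach is approached as far as the arm can. A call with a number of a shift or a turn outside -1 to 1 is refused whole. A call with a gripper value outside its range is refused whole. The fingers move at their own pace and stop on an object; the grip force is fixed at half the most. Time passes only in rows, so rows that repeat a pose let the fingers close. It gives the time, the measured TCP pose, the force, the opening and the grip force at its end, in the units of the state.
- read_state(): the state, without advancing time (a new reading comes with each control period).
- get_image(name): name is "scene" or "side" or "wrist"; returns a dict with "img" (400x640x3 uint8, red, green, blue), "range_z" (400x640 float32, mm along the optical axis (not along the pixel's ray), 0 where there is no reading), "intrinsics" (3x3 intrinsics, pixels), "extrinsics" (4x4, takes a point from camera to world coordinates); the wrist camera has in their place "tool_from_camera" (4x4, takes a point from camera to tool coordinates, whose origin is the TCP and whose axes are the flange's). Camera axes: x right, y down, z forward; pixel columns grow to the right and rows downward; lengths in mm; the calibration is good to about 2 mm. A picture is of the moment at which its call begins: read the wrist's pose just before it.
- job_done(): hands the job in; it is judged then, once.
The state is a dict: "clock": time; "joints": joint angles; "joint_vel": joint speeds; "joint_efforts": joint torques, N m; "position": TCP position; "ee_rot": TCP orientation; "contact_force": force on the tool from outside, world axes, zero at the start; "wrist_torque": the same for the moment, N m; "gripper_width": finger opening in mm; "grasp_force": force on a finger pad.
Only numpy, scipy, OpenCV 4.12 (cv2) and the standard library are available. Lean on these libraries where they do the work, as an engineer would, in place of code of your own. Each camera call takes 0.05 s, during which the arm holds its last target. There are 200 camera calls.

TASK

One of the two height-adjuster handwheels has been put on without meeting the keys of its shaft and stands proud. Turn it while pressing it down until it drops onto the keys, and press it fully home, flat and level. Leave the seated wheel and everything else on the table where it is.

Things in the scene. Friction and masses are not known exactly. Their poses are not given: they have to be found in the camera images.
- wheel_loose: The handwheel that is NOT seated: plain grey, dished, 150 mm across, 0.3 to 0.5 kg, standing 18 mm higher than its seated twin, loose on its shaft. Origin: on the axis at the underside of its hub; z up. Hub 85 mm across, 30 mm high; the dish above it is 22 mm high, its top 52 mm above the origin. The blind bore has four key slots along the wheel's own +x, +y, -x, -y.
- face_loose (a point): Centre of the unseated wheel's dish at the level of its floor, 38 mm above the wheel's origin, same axes. Round the centre a boss 52 mm across; outside a rim 8 mm wide of inner radius 67 mm; between them four ribs 12 mm wide along +x, +y, -x, -y, right over the key slots. Boss, rim and ribs rise 14 mm above the floor: four pockets for fingertips to press on the floor and push a rib.
- unit_loose: Height-adjuster under the unseated wheel: white housing 160 x 160 x 45 mm fixed to the table. Origin: centre of its underside, on the shaft axis, z up. Its upright steel shaft does not turn; four keys 90 degrees apart, hidden under the wheel, in any direction, unrelated to the housing's: to be felt for. The wheel drops in when its ribs are within about 4 degrees of the keys, turned either way.
- keytop_loose (a point): On the shaft axis of that unit, 68 mm above its underside, at the tops of the keys, where the unseated hub rides. At the start the wheel is 18 to 72 degrees off the keys. A stiff steel collar under the hub carries the wheel's weight: even with the keys met it sinks only while pressed with about 5 N or more besides its weight, and stays where it is pushed.
- home_loose (a point): On the shaft axis of that unit, 50 mm above its underside: a hard shoulder, where the underside of the wheel's hub comes to rest when fully home, 18 mm below the key tops.
- wheel_ok: The twin handwheel, same size and shape, already fully home on its own shaft (lower by 18 mm). To be left alone. Origin as for the other.
- unit_ok: The twin height-adjuster under the seated wheel, same housing. Fixed to the table.
- remote: Grey remote control, 170 x 50 x 20 mm, loose bystander. Origin: centre of underside.
- keypad: Black keypad, 120 x 75 x 18 mm, loose bystander. Origin: centre of underside.
- occluder: Black eye occluder (paddle), 205 mm long, 6 mm thick, loose bystander. Origin: underside, in the handle, 70 mm from the paddle's centre.
- wipes: White wipes can, 84 mm across, 190 mm high, loose bystander. Origin: centre of underside.
- pen: Yellow marker, 140 mm long, 11 mm thick, loose bystander. Origin: centre of underside.
- lens_case: Blue lens case, 160 x 60 x 35 mm, loose bystander. Origin: centre of underside.
- cup: White cup, 72 mm across, 90 mm high, loose bystander. Origin: centre of underside.
There are look-alikes about, which are no part of the job. What is shaped like the wheel_loose but orange or pink is not meant.

How it is judged:
By the outcome, as a careful person would: the job done as asked, in the order asked, and still so for the second after the job is handed in, with the robot touching nothing.
It also fails if it takes over 51 s, if anything falls off the work surface, if the arm or the gripper's body presses on something with over 40 N, if the wrist force passes 120 N, or if a joint passes its speed limit or range.

## Working session

There is one attempt and no reset: what is moved stays moved. The work goes in short steps, Python scripts to look and compute and a tool call to move; the robot and the scene stay as the last step left them, time stands still between calls to the robot, and variables do not carry over. Pictures are saved under pics/ and viewed, at most 10 in all, crops included, and the job is handed in when it is done.

Besides the shell and the picture viewer there is one more tool, called after ">>>" by a JSON object that holds its "method" and its "body", one argument or row to a line. jog_arm: Moves the arm, as the interface text tells. Its arguments: {"type":"object","properties":{"plan":{"type":"array"}},"required":["plan"]}

```bash
mkdir -p pics
cat > h.py <<'E'
import numpy as np, cv2
from bench import *
def grab(n):
    s=read_state(); d=get_image(n); return s,d
def save(d,f,crop=None,scale=1):
    im=d["img"][:,:,::-1]
    if crop: x0,y0,x1,y1=crop; im=im[y0:y1,x0:x1]
    cv2.imwrite("pics/"+f,cv2.resize(im,None,fx=scale,fy=scale))
def cloud(d):
    z=d["range_z"]; v,u=np.mgrid[:z.shape[0],:z.shape[1]]
    K=np.array(d["intrinsics"]); 
    p=np.stack([(u-K[0,2])/K[0,0]*z,(v-K[1,2])/K[1,1]*z,z,np.ones_like(z)],-1)
    return p@np.array(d["extrinsics"]).T
E
python3 - <<'E'
from h import *
s,d=grab("scene"); save(d,"scene1.png"); print(s)
s,d2=grab("side"); save(d2,"side1.png")
import pickle; pickle.dump((d,d2),open("i.pkl","wb"))
E
```

```text
{'clock': 0.0, 'joints': array([-1.03439566e+00,  3.85591712e-01,  6.64146766e-03, -4.88171405e-04,
       -1.19397863e+00, -2.58577544e-01]), 'joint_vel': array([-0.00057379,  0.00094793,  0.00031465,  0.00015602, -0.00187072,
       -0.00038566]), 'joint_efforts': array([ 2.05338947e-04, -3.92288268e+01,  1.88401830e+01,  4.18615177e+00,
       -4.56765221e-03, -1.11044614e-05]), 'position': array([ 171.26445392, -600.48634847,  230.20807404]), 'ee_rot': array([-1.38375970e-01,  9.90379171e-01,  1.07096117e-03, -2.03580998e-04]), 'contact_force': array([ 1.15868339, -0.13520817,  0.00536096]), 'wrist_torque': array([ 0.03184106,  0.03581088, -0.04472103]), 'grasp_force': 0.0, 'gripper_width': 85.0735106217541}
```

View pics/scene1.png

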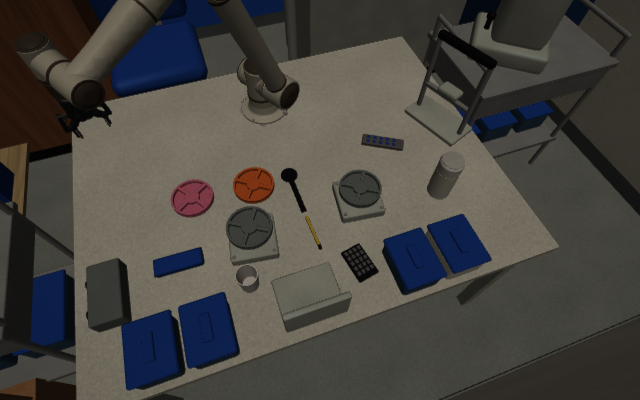

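View pics/side1.png

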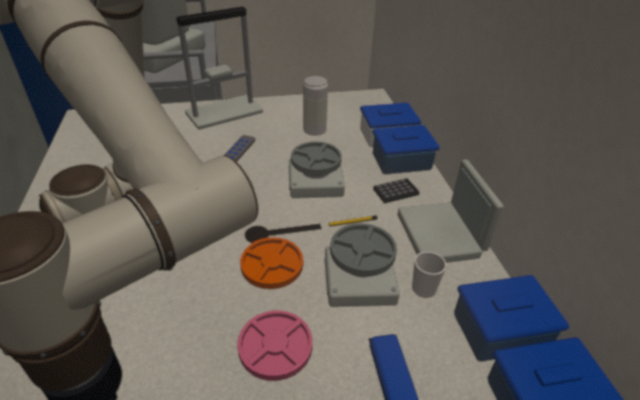

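Candidates in scene: pink wheel (192,198) and orange wheel (254,185) are excluded by colour. That leaves the grey wheels at (250,228) and (360,188), and the one with the higher top is the loose one. I'll measure both heights and crop the likely one.

Run:
```python
from h import *
import pickle
ds=pickle.load(open("i.pkl","rb"))
for d,cs in zip(ds,([(250,228),(360,188)],[(363,250),(316,158)])):
    P=cloud(d); hsv=cv2.cvtColor(d["img"],cv2.COLOR_RGB2HSV)
    for c in cs:
        u,v=c; w=P[v-40:v+40,u-45:u+45,:3].reshape(-1,3); rz=d["range_z"][v-40:v+40,u-45:u+45].ravel(); w=w[rz>0]
        hh=np.histogram(w[:,2],bins=np.arange(-10,140,4)); print(c,[(int(b),int(n)) for n,b in zip(*hh) if n>20])
        zt=102 if c in((360,188),(316,158)) else 120
        top=w[(w[:,2]>zt-10)&(w[:,2]<zt+10)]
        lo,hi=np.percentile(top,[1,99],axis=0); print("center",(lo+hi)/2,hi-lo,len(top))
        flo=w[(w[:,2]>80)]
        (x,y),r=cv2.minEnclosingCircle(flo[:,:2].astype(np.float32)); print("circ",x,y,r)
        ho=w[(w[:,2]>35)&(w[:,2]<52)]
        print("housing",cv2.minAreaRect(ho[:,:2].astype(np.float32)),np.median(ho[:,2]))
save(ds[0],"crop1.png",(200,150,400,275),4)
```

```text
(250, 228) [(-10, 40), (-6, 856), (-2, 2282), (2, 745), (6, 39), (10, 24), (14, 23), (22, 31), (26, 34), (30, 53), (34, 205), (38, 298), (42, 458), (46, 244), (50, 131), (54, 34), (98, 32), (102, 369), (106, 385), (110, 93), (114, 218), (118, 428), (122, 86)]
center [ 618.60112824 -205.46377637  117.18454322] [144.69795038 142.47316347  14.00089064] 825
circ 644.6663818359375 -212.96881103515625 104.1017837524414
housing ((542.6348266601562, -230.49154663085938), (247.86328125, 304.5789794921875), 77.97196197509766) 43.51642494244015
(360, 188) [(-10, 40), (-6, 893), (-2, 2884), (2, 1158), (6, 79), (10, 36), (14, 45), (18, 29), (22, 29), (26, 31), (30, 30), (34, 38), (38, 98), (42, 325), (46, 141), (82, 102), (86, 363), (90, 178), (94, 96), (98, 281), (102, 260)]
center [586.3504613  198.04242289  99.52435935] [144.60340099 144.11343117  14.6615826 ] 707
circ 584.2770385742188 197.90664672851562 76.64978790283203
housing ((586.7311401367188, 198.51283264160156), (159.7145538330078, 161.3317108154297), 83.66352081298828) 44.464710849986886
(363, 250) [(-6, 645), (-2, 1771), (2, 173), 
[... 288 characters left out ...]
27344 76.63312530517578
housing ((616.13671875, -204.94131469726562), (143.0471649169922, 161.34376525878906), 81.1054458618164) 44.22436130336246
(316, 158) [(-10, 40), (-6, 1471), (-2, 2313), (2, 204), (6, 73), (10, 84), (14, 87), (18, 87), (22, 82), (26, 102), (30, 81), (34, 99), (38, 215), (42, 570), (46, 123), (50, 38), (54, 36), (58, 23), (78, 30), (82, 168), (86, 349), (90, 160), (94, 156), (98, 436), (102, 111)]
center [582.0519379  193.42177805  98.26696305] [142.19779994 145.1923665   12.05483594] 780
circ 584.6316528320312 194.1425018310547 78.30793762207031
housing ((595.4873046875, 306.14410400390625), (390.92376708984375, 159.0325469970703), 83.52178192138672) 43.37957018676923
```

View pics/crop1.png

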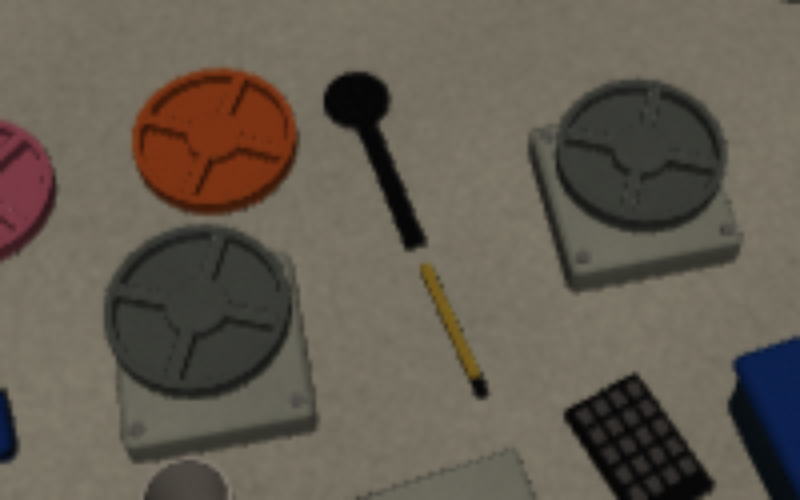

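The close crop confirms the loose wheel is the grey one at scene (250,228): its top is at z≈120, against 102 for its twin. It sits at about (617,-208). The orange, pink and (360,188) wheels are not it. I'll move above it.

>>> {"method": "jog_arm", "body": {
  "plan": [
    [85, [-0.5, 0.24, 0], [0, 0, 0]],
    [85, [-1, 0.47, 0], [0, 0, 0]],
    [85, [-1, 0.47, 0], [0, 0, 0]]
  ]
}}

```text
clock: 0.48
position: [256.9, -526.3, 231.1]
ee_rot: [-0.141, 0.99, 0.0, 0.0]
contact_force: [-1.2, 0.4, -0.1]
gripper_width: 85.1
grasp_force: 0.0
```

>>> {"method": "jog_arm", "body": {
  "plan": [
    [85, [-0.5, 0.24, 0], [0, 0, 0]],
    [85, [-1, 0.47, 0], [0, 0, 0]],
    [85, [-1, 0.47, 0], [0, 0, 0]]
  ]
}}

```text
clock: 0.85
position: [339.7, -454.3, 231.1]
ee_rot: [-0.14, 0.99, 0.0, -0.0]
contact_force: [-0.6, 0.1, -0.4]
gripper_width: 85.2
grasp_force: 0.0
```

>>> {"method": "jog_arm", "body": {
  "plan": [
    [85, [-0.5, 0.24, 0], [0, 0, 0]],
    [85, [-1, 0.47, 0], [0, 0, 0]],
    [85, [-1, 0.47, 0], [0, 0, 0]]
  ]
}}

```text
clock: 1.23
position: [422.7, -382.2, 230.9]
ee_rot: [-0.14, 0.99, 0.0, -0.0]
contact_force: [0.3, 0.3, -0.7]
gripper_width: 85.0
grasp_force: 0.0
```

>>> {"method": "jog_arm", "body": {
  "plan": [
    [85, [-0.5, 0.24, 0], [0, 0, 0]],
    [85, [-1, 0.47, 0], [0, 0, 0]],
    [85, [-1, 0.47, 0], [0, 0, 0]]
  ]
}}

```text
clock: 1.6
position: [505.7, -310.0, 230.6]
ee_rot: [-0.139, 0.99, 0.0, -0.0]
contact_force: [-0.7, 0.1, 0.2]
gripper_width: 85.1
grasp_force: 0.0
```

>>> {"method": "jog_arm", "body": {
  "plan": [
    [85, [-0.5, 0.24, 0], [0, 0, 0]],
    [85, [-1, 0.47, 0], [0, 0, 0]],
    [85, [-1, 0.47, 0], [0, 0, 0]]
  ]
}}

```text
clock: 1.98
position: [588.8, -237.7, 230.2]
ee_rot: [-0.139, 0.99, 0.0, -0.001]
contact_force: [-0.1, -0.6, -0.6]
gripper_width: 84.8
grasp_force: 0.0
```

>>> {"method": "jog_arm", "body": {
  "plan": [
    [85, [-0.3, 0.2, 0], [0, 0, 0]],
    [85, [-0.36, 0.2, 0], [0, 0, 0]],
    [85, [-0.36, 0.2, 0], [0, 0, 0]]
  ]
}}

```text
clock: 2.35
position: [616.0, -210.4, 231.0]
ee_rot: [-0.138, 0.99, 0.0, -0.001]
contact_force: [0.5, 0.1, 0.4]
gripper_width: 85.0
grasp_force: 0.0
```

Run:
```python
from h import *
from scipy.spatial.transform import Rotation as R
s,d=grab("wrist"); save(d,"wrist1.png")
print(s["clock"],s["position"],s["ee_rot"],s["contact_force"],s["joints"]); 
T=np.eye(4);T[:3,:3]=R.from_quat(s["ee_rot"]).as_matrix();T[:3,3]=s["position"]
d["extrinsics"]=T@np.array(d["tool_from_camera"]); print(d["extrinsics"].round(2))
import pickle; pickle.dump((s,d),open("w1.pkl","wb"))
P=cloud(d)[...,:3]; P=P[d["range_z"]>0]
t=P[(P[:,2]>113)&(P[:,2]<127)&(np.hypot(P[:,0]-617,P[:,1]+208)<95)]
print(len(t),np.percentile(t,[.5,99.5],axis=0))
```

```text
2.35 [ 616.01991664 -210.3720477   231.04049844] [-1.37642082e-01  9.90481891e-01  4.27107990e-05 -5.28757682e-04] [0.53205845 0.1322271  0.42230191] [-8.09930852e-02  4.29786534e-01  7.78329776e-02  1.55948021e-04
 -1.21989358e+00 -1.21369600e+00]
[[-2.7000e-01  9.3000e-01  2.5000e-01  5.5313e+02]
 [ 9.6000e-01  2.6000e-01  7.0000e-02 -2.2759e+02]
 [ 0.0000e+00  2.6000e-01 -9.7000e-01  3.7563e+02]
 [ 0.0000e+00  0.0000e+00  0.0000e+00  1.0000e+00]]
12317 [[ 542.7351022  -278.50297335  113.35489663]
 [ 687.44975623 -134.02217311  123.54591386]]
```

View pics/wrist1.png

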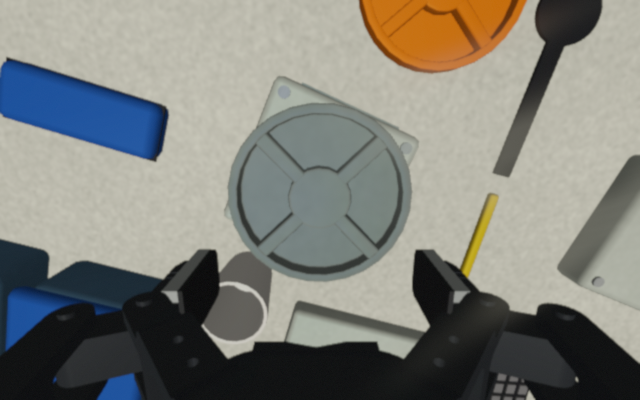

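The wrist view shows the wheel centre at (320,196), with ribs running to (275,150), (372,148), (268,245) and (375,248), which is 45° off the finger line. The fingers therefore line up with opposite pockets. I'll correct by 4 mm along tool y and descend.

>>> {"method": "jog_arm", "body": {
  "plan": [
    [85, [0, 0.04, 0.3], [0, 0, 0]],
    [85, [0, 0.04, 0.7], [0, 0, 0]],
    [85, [0, 0.04, 1], [0, 0, 0]],
    [85, [0, 0.04, 1], [0, 0, 0]]
  ]
}}

```text
clock: 2.9
position: [613.3, -205.9, 128.9]
ee_rot: [-0.138, 0.99, 0.001, -0.003]
contact_force: [-0.7, -0.5, 0.1]
gripper_width: 84.9
grasp_force: 0.0
```

>>> {"method": "jog_arm", "body": {
  "plan": [
    [85, [0, 0, 0.15], [0, 0, 0]],
    [85, [0, 0, 0.25], [0, 0, 0]],
    [85, [0, 0, 0.28], [0, 0, 0]],
    [85, [0, 0, 0.3], [0, 0, 0]],
    [85, [0, 0, 0.3], [0, 0, 0]]
  ]
}}

```text
clock: 3.52
position: [616.1, -204.9, 101.6]
ee_rot: [-0.139, 0.99, -0.0, 0.0]
contact_force: [-0.2, -0.6, -1.0]
gripper_width: 84.8
grasp_force: 0.0
```

Run:
```python
from h import *
s,d=grab("wrist"); save(d,"wrist2.png"); print(s["position"],s["contact_force"],s["wrist_torque"])
```

```text
[ 616.06458499 -204.91602417  101.56332363] [-0.16925309 -0.57900979 -0.97282874] [ 0.00286316 -0.03361786  0.02522099]
```

View pics/wrist2.png

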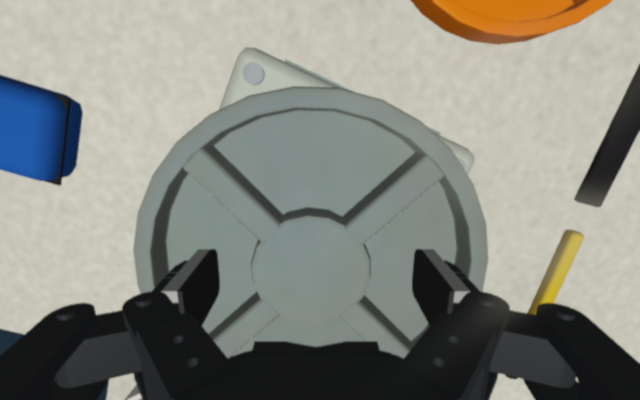

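The fingers at (200,285) and (430,285) sit in the left and right pockets, clear of the ribs and boss. I'll creep down to contact.

>>> {"method": "jog_arm", "body": {
  "plan": [
    [85, [0, -0.01, 0.03], [0, 0, 0]],
    [85, [0, -0.01, 0.05], [0, 0, 0]],
    [85, [0, -0.01, 0.06], [0, 0, 0]],
    [85, [0, -0.01, 0.07], [0, 0, 0]],
    [85, [0, -0.01, 0.08], [0, 0, 0]],
    [85, [0, -0.01, 0.08], [0, 0, 0]]
  ]
}}

```text
clock: 4.32
position: [616.1, -205.9, 93.3]
ee_rot: [-0.138, 0.99, -0.0, -0.0]
contact_force: [0.5, -0.0, -0.4]
gripper_width: 84.9
grasp_force: 0.0
```

>>> {"method": "jog_arm", "body": {
  "plan": [
    [85, [0, 0, 0.01], [0, 0, 0]],
    [85, [0, 0, 0.015], [0, 0, 0]],
    [85, [0, 0, 0.02], [0, 0, 0]],
    [85, [0, 0, 0.02], [0, 0, 0]]
  ]
}}

```text
clock: 4.82
position: [616.3, -205.9, 93.1]
ee_rot: [-0.139, 0.99, -0.0, 0.0]
contact_force: [-2.5, 0.5, 7.2]
gripper_width: 85.1
grasp_force: 3.6
```

>>> {"method": "jog_arm", "body": {
  "plan": [
    [85, [0, 0, 0.01], [0, 0, 0.08]],
    [85, [0, 0, 0.02], [0, 0, 0.16]],
    [85, [0, 0, 0.02], [0, 0, 0.24]],
    [85, [0, 0, 0.02], [0, 0, 0.32]],
    [85, [0, 0, 0.02], [0, 0, 0.32]]
  ]
}}

```text
clock: 5.45
position: [618.1, -206.7, 93.0]
ee_rot: [0.028, 1.0, -0.001, 0.003]
contact_force: [-2.8, -1.1, 10.6]
gripper_width: 84.7
grasp_force: 5.6
```

>>> {"method": "jog_arm", "body": {
  "plan": [
    [85, [0, 0, 0.01], [0, 0, 0.07]],
    [85, [0, 0, 0.01], [0, 0, 0.14]],
    [85, [0, 0, 0.01], [0, 0, 0.2]],
    [85, [0, 0, 0.01], [0, 0, 0.2]]
  ]
}}

```text
clock: 5.95
position: [618.5, -207.1, 93.0]
ee_rot: [0.133, 0.991, -0.001, 0.004]
contact_force: [-2.5, -0.4, 14.2]
gripper_width: 84.9
grasp_force: 7.0
```

Run:
```python
from h import *
s,d=grab("wrist"); save(d,"wrist3.png"); print(s["position"],s["contact_force"],s["wrist_torque"])
```

```text
[ 618.46637189 -207.08104488   93.01206271] [-2.48527566 -0.37209154 14.22801099] [ 0.02586544  0.71657196 -0.18711714]
```

View pics/wrist3.png

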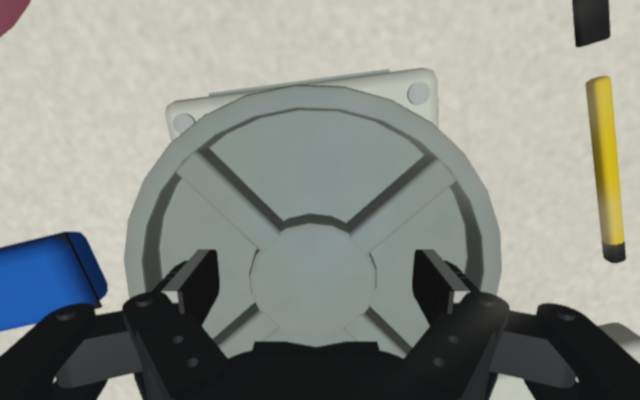

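The wheel is turning with the fingers: the ribs are still 45° off the finger line while the housing has visibly rotated in view. It has turned about 30° with no drop yet, so I'll continue.

>>> {"method": "jog_arm", "body": {
  "plan": [
    [85, [0, 0, 0], [0, 0, 0.07]],
    [85, [0, 0, 0], [0, 0, 0.14]],
    [85, [0, 0, 0], [0, 0, 0.2]],
    [85, [0, 0, 0], [0, 0, 0.2]]
  ]
}}

```text
clock: 6.5
position: [618.6, -207.2, 93.0]
ee_rot: [0.235, 0.972, -0.001, 0.004]
contact_force: [-1.8, -1.2, 13.6]
gripper_width: 85.0
grasp_force: 6.8
```

>>> {"method": "jog_arm", "body": {
  "plan": [
    [85, [0, 0, 0], [0, 0, 0.07]],
    [85, [0, 0, 0], [0, 0, 0.14]],
    [85, [0, 0, 0], [0, 0, 0.2]],
    [85, [0, 0, 0], [0, 0, 0.2]]
  ]
}}

```text
clock: 7.0
position: [618.7, -207.4, 92.9]
ee_rot: [0.335, 0.942, -0.001, 0.004]
contact_force: [-1.6, -1.7, 13.2]
gripper_width: 85.1
grasp_force: 6.5
```

>>> {"method": "jog_arm", "body": {
  "plan": [
    [85, [0, 0, 0], [0, 0, 0.07]],
    [85, [0, 0, 0], [0, 0, 0.14]],
    [85, [0, 0, 0], [0, 0, 0.2]],
    [85, [0, 0, 0], [0, 0, 0.2]]
  ]
}}

```text
clock: 7.5
position: [618.1, -207.0, 90.9]
ee_rot: [0.432, 0.902, 0.0, 0.003]
contact_force: [0.4, -1.6, 5.8]
gripper_width: 84.7
grasp_force: 2.9
```

z fell by 2 mm and the force dropped, so the keys are met. I'll press straight down.

>>> {"method": "jog_arm", "body": {
  "plan": [
    [85, [0, 0, 0.02], [0, 0, 0]],
    [85, [0, 0, 0.04], [0, 0, 0]],
    [85, [0, 0, 0.06], [0, 0, 0]],
    [85, [0, 0, 0.08], [0, 0, 0]],
    [85, [0, 0, 0.1], [0, 0, 0]],
    [85, [0, 0, 0.1], [0, 0, 0]]
  ]
}}

```text
clock: 8.25
position: [618.0, -206.9, 80.5]
ee_rot: [0.432, 0.902, -0.0, 0.003]
contact_force: [0.7, -2.3, 5.7]
gripper_width: 84.9
grasp_force: 2.6
```

>>> {"method": "jog_arm", "body": {
  "plan": [
    [85, [0, 0, 0.02], [0, 0, 0]],
    [85, [0, 0, 0.04], [0, 0, 0]],
    [85, [0, 0, 0.06], [0, 0, 0]],
    [85, [0, 0, 0.07], [0, 0, 0]],
    [85, [0, 0, 0.08], [0, 0, 0]],
    [85, [0, 0, 0.09], [0, 0, 0]],
    [85, [0, 0, 0.09], [0, 0, 0]]
  ]
}}

```text
clock: 9.12
position: [618.1, -207.0, 75.0]
ee_rot: [0.432, 0.902, -0.0, 0.003]
contact_force: [-4.5, 1.1, 17.9]
gripper_width: 85.1
grasp_force: 9.6
```

Travel is 18.0 mm and it is on the shoulder. I'll press a little firmer, then lift off.

>>> {"method": "jog_arm", "body": {
  "plan": [
    [85, [0, 0, 0.02], [0, 0, 0]],
    [85, [0, 0, 0.035], [0, 0, 0]],
    [85, [0, 0, 0.035], [0, 0, 0]]
  ]
}}

```text
clock: 9.5
position: [618.2, -207.0, 74.9]
ee_rot: [0.431, 0.902, -0.001, 0.004]
contact_force: [-8.8, 5.0, 32.1]
gripper_width: 85.1
grasp_force: 16.3
```

>>> {"method": "jog_arm", "body": {
  "plan": [
    [85, [0, 0, -0.04], [0, 0, 0]],
    [85, [0, 0, -0.08], [0, 0, 0]],
    [85, [0, 0, -0.15], [0, 0, 0]],
    [85, [0, 0, -0.3], [0, 0, 0]],
    [85, [0, 0, -0.6], [0, 0, 0]],
    [85, [0, 0, -1], [0, 0, 0]],
    [85, [0, 0, -1], [0, 0, 0]]
  ]
}}

```text
clock: 10.38
position: [618.5, -206.4, 170.5]
ee_rot: [0.432, 0.902, 0.001, 0.004]
contact_force: [0.6, -0.9, 0.4]
gripper_width: 85.0
grasp_force: 0.0
```

>>> {"method": "jog_arm", "body": {
  "plan": [
    [85, [0, 0, -0.4], [0, 0, 0]],
    [85, [0, 0, -0.7], [0, 0, 0]],
    [85, [0, 0, -0.7], [0, 0, 0]],
    [85, [0, 0, -0.7], [0, 0, 0]]
  ]
}}

```text
clock: 10.88
position: [615.4, -205.6, 234.5]
ee_rot: [0.433, 0.901, -0.0, -0.001]
contact_force: [-0.3, 1.2, -0.7]
gripper_width: 85.0
grasp_force: 0.0
```

Run:
```python
from h import *
from scipy.spatial.transform import Rotation as R
s,d=grab("wrist"); save(d,"wrist4.png")
print(s["clock"],s["position"],s["contact_force"])
T=np.eye(4);T[:3,:3]=R.from_quat(s["ee_rot"]).as_matrix();T[:3,3]=s["position"]
d["extrinsics"]=T@np.array(d["tool_from_camera"])
P=cloud(d)[...,:3]; P=P[d["range_z"]>0]
r=np.hypot(P[:,0]-615.5,P[:,1]+206.5)
def fit(m):
    q=P[m]; A=np.c_[q[:,:2]-[615.5,-206.5],np.ones(len(q))]; c=np.linalg.lstsq(A,q[:,2],rcond=None)[0]; return len(q),c[2].round(2),np.degrees(c[:2]).round(2)
print("rim",fit((r>68)&(r<73)&(P[:,2]>90)),"boss",fit((r<23)&(P[:,2]>85)))
h=P[(P[:,2]>38)&(P[:,2]<52)&(r<115)]; print("housing z",np.median(h[:,2]))
```

```text
10.875 [ 615.42179515 -205.57214502  234.47172975] [-0.28881914  1.24724315 -0.70449553]
rim (6290, np.float64(207.55), array([-2.04, 16.98])) boss (9861, np.float64(194.11), array([-279.32,  368.12]))
housing z 46.16057619586641
```

View pics/wrist4.png

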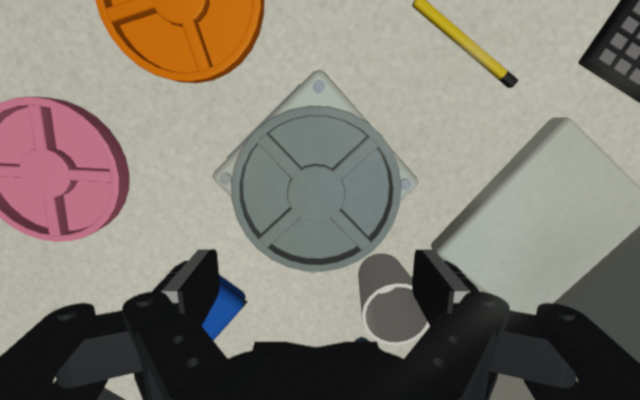

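The wheel at (316,190) is lower and looks level, and everything around it is undisturbed. My fit included gripper points, so I'll redo it with a z cap and hand in if it's level at about 102.

Run:
```python
from h import *
from scipy.spatial.transform import Rotation as R
s,d=grab("wrist")
T=np.eye(4);T[:3,:3]=R.from_quat(s["ee_rot"]).as_matrix();T[:3,3]=s["position"]
d["extrinsics"]=T@np.array(d["tool_from_camera"])
P=cloud(d)[...,:3]; P=P[d["range_z"]>0]
c0=[615.5,-206.5]; r=np.hypot(P[:,0]-c0[0],P[:,1]-c0[1])
def fit(m):
    q=P[m]; c=np.linalg.lstsq(np.c_[q[:,:2]-c0,np.ones(len(q))],q[:,2],rcond=None)[0]; return len(q),c[2],np.degrees(c[:2])
n,z,t=fit((r<73)&(P[:,2]>96)&(P[:,2]<125)); print(n,z,t)
if abs(z-102)<3 and np.hypot(*t)<1: print(job_done())
```

```text
9690 103.22756684299853 [-0.23852067  0.28380186]
the job is handed in; nothing more can be done
None
```

The loose wheel dropped onto its keys after about 67° of turning and was pressed fully home: it went down 18 mm and its top reads 103 mm (102 expected), level within about 0.4°. The arm is clear, the surroundings looked undisturbed in the last wrist view, and the job is handed in at about 11 s.

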